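# Pick the middle-size lamp cap from the covered parts bin

### The arm

A 7-joint arm with a two-finger parallel gripper is mounted at the origin on the work surface. World frame = base frame: x ahead of the robot, y to its left, z up, the work surface at z = 0. Lengths are in m, angles in rad, forces in N, time in s.
With the tool pointing down it reaches from about 0.4 to 0.85 m from the base axis. Payload 10.4 kg.
Tool frame: the origin (TCP) lies on the centre line of the jaws, within the pads' length; the fingertips stand 11 mm ahead of it and the grasp point (between the pads) lies 8 mm behind it (manip.finger_overhang is the distance from the TCP to the fingertips, in m); z points along the fingers, y is the line along which they close (so a half turn about z gives the same grasp; the last joint's range is limited). The gripper opens to 85 mm and grips with 20 to 120 N. Pads are 22 mm wide; open, the fingers measure 114 mm over their backs; the gripper's body (76 mm by 85 mm) begins 54 mm behind the grasp point. The pads swing forward as they close: fully open they stand 13 mm farther back than shut.
Start: joints at [1.2, 0.332, -0.065, 1.46, 0.022, 1.35, -0.088], TCP at [0.213, -0.588, 0.242] pointing down, gripper open.
Joint ranges: [-2.6, 2.6], [-0.5, 2.12], [-1.47, 1.34], [0.16, 2.42], [-1.27, 4.41], [0.06, 2.06], [-2.6, 2.6]. Speed limits (rad/s): [2.22, 2.22, 2.79, 2.79, 3.14, 3.14, 3.14].

### API

Orientations are given as a unit quaternion [x, y, z, w].
In Python, from workcell import manip, imaging, workorder gives the robot as it stands.
- The arm moves only by the tool jog_arm, never from a script. Its argument "deltas" is a list of rows, each an object with "gripper": the opening, from 0 (shut) to 1 (fully open); "offset": the shift along the tool's x, y, z in m, a list of three; "rotation": the turn, a rotation vector about the tool's x, y, z in degrees, a list of three. In form: [{"gripper": gripper, "offset": [tx, ty, tz], "rotation": [ax, ay, az]}, ...]. A call has 1 to 20 rows; each row shifts and turns the commanded pose from where the row before left it, along the tool's axes as they then stand; what a row does not reach is not made up. A row lasts 1/10 s, in which the tool goes at most 50 mm and 8.59 degrees, less where a joint would pass 70% of its speed; a pose out of reach is approached as far as the arm can. A call with a gripper value outside its range is refused whole. The fingers move at their own pace and stop on an object; "newtons" is the grip in N (left out, the last holds). Time passes only in rows, so rows that do not move let the fingers close. It gives the time, the measured TCP pose, the force, the opening and the grip force at its end, in the units of the state.
- manip.get_obs(): the state, without advancing time (a new reading comes with each control period).
- imaging.camera(name): name is "side" or "top" or "wrist"; returns the picture (420x560x3 uint8, blue, green, red); there is no depth.
- imaging.camera_model(name): a dict with "camera_matrix" (3x3 intrinsics, pixels), "world_to_cam" (4x4, takes a point from world to camera coordinates); the wrist camera has in their place "hand_eye" (4x4, takes a point from camera to tool coordinates, whose origin is the TCP and whose axes are the flange's). Camera axes: x right, y up, looking along -z (the intrinsics and any distortion apply to the point x, -y, -z); pixel columns grow to the right and rows downward; lengths in m; the calibration is good to about 2 mm. The wrist camera is an equidistant fisheye: a pixel r from the principal point sees the ray r / f radians off the axis. A picture is of the moment at which its call begins: read the wrist's pose just before it. camera_model takes no time and is no camera call.
- workorder.hand_in(): hands the job in; it is judged then, once.
The state is a dict: "clock": time; "joint_pos": joint angles; "joint_velocities": joint speeds; "tau": joint torques, N m; "position": TCP position; "ee_rot": TCP orientation; "ft_force": force on the tool from outside, world axes, zero at the start; "torque": the same for the moment, N m; "grip_width": opening from 0.0 (shut) to 1.0 (fully open); "grasp_force": force on a finger pad.
Only numpy, scipy, OpenCV 4.12 (cv2) and the standard library are available. Lean on these libraries where they do the work, as an engineer would, in place of code of your own. Each camera call takes 0.05 s, during which the arm holds its last target. There are 200 camera calls.

### The job

Push the clear cover of the parts bin open by its tab, lift the middle-size one of the three metal lamp caps out of the bin and stand it upright, without dropping it, on the round cork pad in the job tray, all of it on the pad. Leave all the other parts in the bin, push its cover fully shut again, and do not disturb what else is in the tray or on the bench.

Things in the scene. Friction and masses are not known exactly. Their poses are not given: they have to be found in the camera images.
- bin: Dark steel parts bin, fixed, left or right, yaw up to 0.2: 200 (its x) by 260 (y) by 58 mm high, walls and floor 5 mm. Origin: centre of its underside; -x side faces the robot, z up. Two aluminium rails at rim height, at y = +/-134 mm, run from its front to 310 mm beyond the origin in +x, on posts; the cover slides back on them.
- cover (a joint): Slide of the bin's clear cover along the bin's +x: 0 = fully shut (stop; covers the whole mouth), 0.20 m = fully open (stop; mouth free). A 5 mm plate, 200 by 272 mm, on the rim; its top with edge strips is 67 mm above the table. Starts 0 to 50 mm open. Friction about 2 N; stays where it is left.
- tab (a point): Middle of the upper edge of the cover's upright aluminium tab: 70 mm wide along the bin's y, 8 mm thick along its x, 34 mm tall, top 98 mm above the table. Moves with the cover: bin x = -75 mm plus the cover's opening, y = 0. Push it from the robot's side (towards bin +x) to open, from the far side to shut.
- cap_middle: The wanted lamp cap: solid bright aluminium, round, 48 mm diameter, straight-sided to 32 mm height, then a shoulder to a 21 mm stub, 43 mm high in all, 60 to 130 g. Stands upright in the bin. Origin: centre of its underside, z up its axis.
- cap_small: Look-alike cap of the same shape, 40 mm diameter, 36 mm high. Stands in the bin. Origin: centre of its underside.
- cap_large: Look-alike cap of the same shape, 56 mm diameter, 50 mm high. Stands in the bin. Origin: centre of its underside.
- block: Dark steel joint block in the bin, 38 by 30 mm (44 mm across lugs in its y), 42 mm high with its boss. Origin: centre of its underside.
- pulley: Steel grooved wheel lying flat in the bin, 44 mm diameter, 25 mm high. Origin: centre of its underside.
- washer: Steel washer lying flat in the bin, 34 mm diameter, 4 mm thick. Origin: centre of its underside.
- tray: Shallow steel job tray, fixed, 230 by 230 mm, walls 20 mm high and 5 mm thick, floor 5 mm, on the other side from the bin. Origin: centre of its underside.
- pad: Round cork pad fixed on the tray's floor, 84 mm diameter, 5 mm thick, in one quarter of the tray. Origin: centre of its underside (5 mm above the table); its top is 10 mm above the table.
- shade: Grey-green bell-shaped lamp shade standing rim down in the tray: 100 mm diameter at the rim, 80 mm at 45 mm height, 50 mm at 70 mm height, 125 mm high. Origin: centre of its rim, z up.
- bracket: Dark steel U bracket with a brass pin in the tray, 50 (its x) by 40 (its y, over the pin) by 42 mm high. Origin: centre of its underside.
- tin: Low steel tin in the tray, 58 mm diameter, 45 mm high. Origin: centre of its underside.
- jar: Glass jar, 70 mm diameter, 90 mm high, on the bench at the left. Origin: centre of its underside. Leave alone.
- mug: White mug, 82 mm diameter, 92 mm high, on the bench at the right. Origin: centre of its underside. Leave alone.

How it is judged:
By the outcome, as a careful person would: the job done as asked, in the order asked, and still so for the second after the job is handed in, with the robot touching nothing.
It also fails if it takes over 64 s, if anything falls off the work surface, if the arm or the gripper's body presses on something with over 40 N, if the wrist force passes 120 N, or if a joint passes its speed limit or range.

## Working session

There is one attempt and no reset: what is moved stays moved. The work goes in short steps, Python scripts to look and compute and a tool call to move; the robot and the scene stay as the last step left them, time stands still between calls to the robot, and variables do not carry over. Pictures are saved under pics/ and viewed, at most 10 in all, crops included, and the job is handed in when it is done.

Besides the shell and the picture viewer there is one more tool, called after "Call:" in YAML: its name, and indented under it one key for each argument. jog_arm: Moves the arm, as the interface text tells. Its arguments: {"type":"object","properties":{"deltas":{"type":"array","items":{"type":"object","properties":{"gripper":{"type":"number"},"offset":{"type":"array","items":{"type":"number"}},"rotation":{"type":"array","items":{"type":"number"}}}}},"newtons":{"type":"number"}},"required":["deltas"]}

```bash
mkdir -p pics; ls; python3 - <<'E'
from workcell import manip, imaging
import cv2, numpy as np
np.set_printoptions(precision=4,suppress=True)
o=manip.get_obs(); print(o)
for n in ["side","top","wrist"]:
    im=imaging.camera(n); cv2.imwrite(f"pics/{n}0.png",im); 
    for k,v in imaging.camera_model(n).items(): print(n,k,np.array(v) if not isinstance(v,str) else v)
a=cv2.imread("pics/top0.png");cv2.imwrite("pics/top0b.png",cv2.resize(a,(800,600),interpolation=cv2.INTER_CUBIC))
E
```

```text
pics
{'clock': 0.0, 'joint_pos': array([ 1.2004,  0.3329, -0.0647,  1.4609,  0.0216,  1.3499, -0.0885]), 'joint_velocities': array([ 0.0005,  0.    , -0.0002, -0.001 ,  0.0001, -0.0011, -0.001 ]), 'tau': array([  0.0001, -62.545 ,   0.0491, -39.1609,   0.0163,   0.0098,
        -0.    ]), 'position': array([ 0.2129, -0.5873,  0.2415]), 'ee_rot': array([ 0.9849,  0.173 , -0.0001, -0.0007]), 'ft_force': array([-0.092 , -0.0324,  0.2952]), 'torque': array([-0.0652,  0.0038,  0.0196]), 'grasp_force': 0.0, 'grip_width': 1.0038240175985547}
side camera_matrix [[411.8509   0.     279.4015]
 [  0.     411.8509 211.5577]
 [  0.       0.       1.    ]]
side world_to_cam [[-0.8956 -0.4446 -0.0124  0.4727]
 [ 0.208  -0.4433  0.8719 -0.2019]
 [-0.3931  0.7783  0.4896 -1.0092]
 [ 0.      0.      0.      1.    ]]
top camera_matrix [[507.0198   0.     278.4169]
 [  0.     507.0198 207.4045]
 [  0.       0.       1.    ]]
top world_to_cam [[-0.0189 -0.9997 -0.0184  0.0286]
 [ 0.9953 -0.0205  0.0949 -0.5396]
 [-0.0952 -0.0165  0.9953 -1.3569]
 [ 0.      0.      0.      1.    ]]
wrist camera_matrix [[325.1923   0.     286.3925]
 [  0.     325.1923 205.8624]
 [  0.       0.       1.    ]]
wrist hand_eye [[-0.0003  0.9656  0.2601  0.0648]
 [ 1.      0.0002  0.0004 -0.0008]
 [ 0.0003  0.2601 -0.9656 -0.1301]
 [ 0.      0.      0.      1.    ]]
```

View pics/top0b.png

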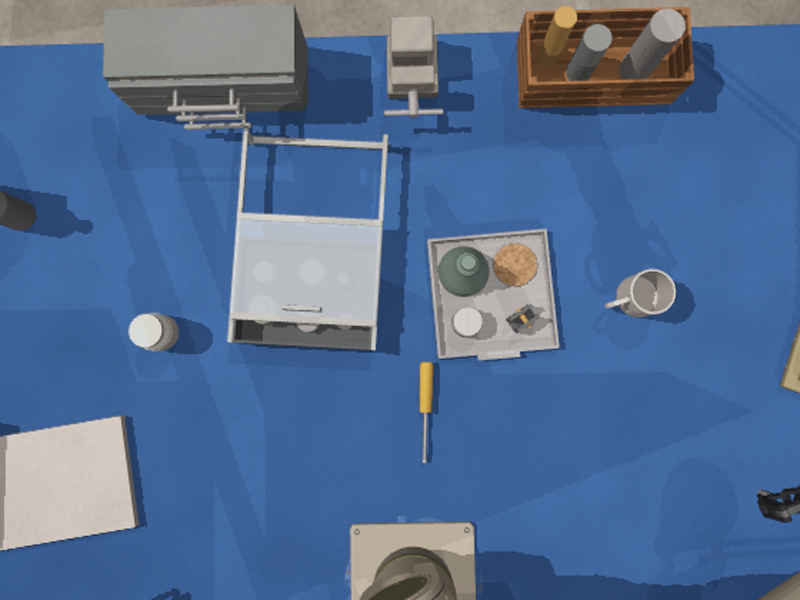

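View pics/side0.png

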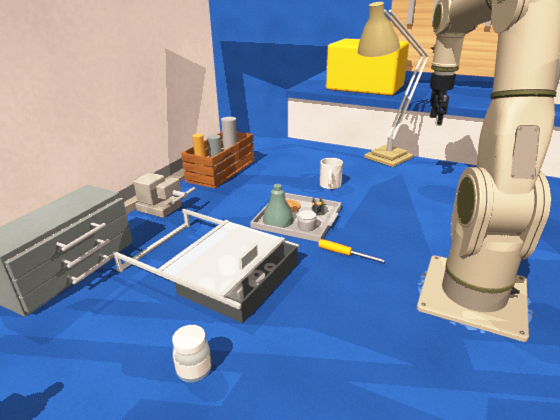

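The top view shows the bin at left with rim corners near (230,342)/(376,348) in the 800-px scale. Its tab is near (300,308), the cork pad at (516,264), the shade at (464,270), the tin at (468,322) and the bracket at (526,320). The side view agrees.

```bash
cat > h.py <<'E'
from workcell import manip, imaging
import cv2, numpy as np
from scipy.spatial.transform import Rotation as R
np.set_printoptions(precision=4,suppress=True)
def ray(name,px,obs=None):
    m=imaging.camera_model(name);K=np.array(m["camera_matrix"]);u=(px[0]-K[0,2])/K[0,0];v=(px[1]-K[1,2])/K[1,1]
    if name=="wrist":
        r=np.hypot(u,v);s=np.sin(r)/r if r>0 else 1;d=np.array([u*s,-v*s,-np.cos(r)])
        T=np.eye(4);T[:3,:3]=R.from_quat(obs["ee_rot"]).as_matrix();T[:3,3]=obs["position"];T=T@np.array(m["hand_eye"])
    else: d=np.array([u,-v,-1.]);T=np.linalg.inv(np.array(m["world_to_cam"]))
    d=T[:3,:3]@d
    return T[:3,3],d/np.linalg.norm(d)
def onz(name,px,z,obs=None):
    c,d=ray(name,px,obs);return c+d*(z-c[2])/d[2]
def tri(r1,r2):
    (a,d),(b,e)=r1,r2;s=np.linalg.lstsq(np.c_[d,-e],b-a,rcond=None)[0]
    p,q=a+d*s[0],b+e*s[1];return (p+q)/2,np.linalg.norm(p-q)
def bin2w(x,y,o,yaw):
    c,s=np.cos(yaw),np.sin(yaw);return o[:2]+np.array([c*x-s*y,s*x+c*y])
def shot(name,fn):
    o=manip.get_obs();im=imaging.camera(name);cv2.imwrite(f"pics/{fn}.png",im);np.save(f"pics/{fn}.npy",np.r_[o["position"],o["ee_rot"]]);return im,o
def load(fn):
    a=np.load(f"pics/{fn}.npy");return cv2.imread(f"pics/{fn}.png"),dict(position=a[:3],ee_rot=a[3:])
E
python3 - <<'E'
from h import *
P=lambda x,y,z:onz("top",(x*.7,y*.7),z)
for n,x,y,z in [("fl",229,343,.058),("fr",376,349,.058),("railL",246,137,.06),("railR",387,139,.06),("coverfl",234,319,.065),("coverfr",380,321,.065),("cbl",239,215,.065),("cbr",382,220,.065),("tab",300,308,.098),("jar",150,331,.09),("shade",467,262,.125),("tin",468,322,.045),("brk",526,319,.03),("trayfl",437,357,.02),("trayfr",558,346,.02),("traybl",430,240,.02),("traybr",547,231,.02),("mug",650,290,.09)]: print(n,P(x,y,z))
im=cv2.imread("pics/top0.png");h=cv2.cvtColor(im,cv2.COLOR_BGR2HSV)
m=cv2.inRange(h,(5,90,80),(20,255,255));m[:150]=0;m[230:]=0;m[:,:330]=0;m[:,400:]=0
c=max(cv2.findContours(m,0,2)[0],key=cv2.contourArea);e=cv2.fitEllipse(c);print(e,onz("top",e[0],.01))
E
```

```text
fl [0.4562 0.3331 0.058 ]
fr [0.4398 0.0595 0.058 ]
railL [0.8483 0.3013 0.06  ]
railR [0.8377 0.0321 0.06  ]
coverfl [0.5003 0.3222 0.065 ]
coverfr [0.4911 0.051  0.065 ]
cbl [0.6962 0.3132 0.065 ]
cbr [0.6806 0.0441 0.065 ]
tab [0.5156 0.1941 0.098 ]
jar [0.4797 0.4698 0.09  ]
shade [ 0.5893 -0.1079  0.125 ]
tin [ 0.4872 -0.113   0.045 ]
brk [ 0.4916 -0.2239  0.03  ]
trayfl [ 0.4233 -0.0544  0.02  ]
trayfr [ 0.4397 -0.2842  0.02  ]
traybl [ 0.6485 -0.0463  0.02  ]
traybr [ 0.6611 -0.2719  0.02  ]
mug [ 0.536  -0.4399  0.09  ]
((360.1968688964844, 184.8825225830078), (28.52267074584961, 28.962203979492188), 86.1502456665039) [ 0.5994 -0.2089  0.01  ]
```

Call:
jog_arm:
  deltas:
    - {"rotation": [0, 0, 8], "gripper": 0}
    - {"rotation": [0, 0, 8], "gripper": 0}
    - {"rotation": [0, 0, 7.7], "gripper": 0}
    - {"offset": [0.0235, -0.0354, 0]}
    - {"offset": [0.0235, -0.0354, 0]}
    - {"offset": [0.0235, -0.0354, 0]}
    - {"offset": [0.0235, -0.0354, 0]}
    - {"offset": [0.0235, -0.0354, 0]}
    - {"offset": [0.0235, -0.0354, 0]}
    - {"offset": [0.0235, -0.0354, 0]}
    - {"offset": [0.0235, -0.0354, 0]}
    - {"offset": [0.0235, -0.0354, 0]}
    - {"offset": [0.0235, -0.0354, 0]}

```text
schema error: expected keys gripper, offset, rotation
```

Call:
jog_arm:
  deltas:
    - {"offset": [-0.002, -0.044, 0]}
    - {"offset": [-0.002, -0.044, 0]}
    - {"offset": [-0.002, -0.044, 0]}
    - {"offset": [-0.002, -0.044, 0]}
    - {"offset": [-0.002, -0.044, 0]}
    - {"offset": [-0.002, -0.044, 0]}
    - {"offset": [-0.002, -0.044, 0]}
    - {"offset": [-0.002, -0.044, 0]}
    - {"offset": [-0.002, -0.044, 0]}
    - {"offset": [-0.002, -0.044, 0]}
    - {"offset": [0, 0, 0]}

```text
schema error: expected keys gripper, offset, rotation
```

```bash
python3 - <<'E'
from h import *
im,o=shot("wrist","w1");print(o["clock"],o["position"],R.from_quat(o["ee_rot"]).as_matrix(),o["grip_width"])
E
```

```text
0.15 [ 0.2129 -0.5873  0.2417] [[ 0.9401  0.3408 -0.0004]
 [ 0.3408 -0.9401  0.001 ]
 [-0.     -0.0011 -1.    ]] 0.9964378151891892
```

View pics/w1.png

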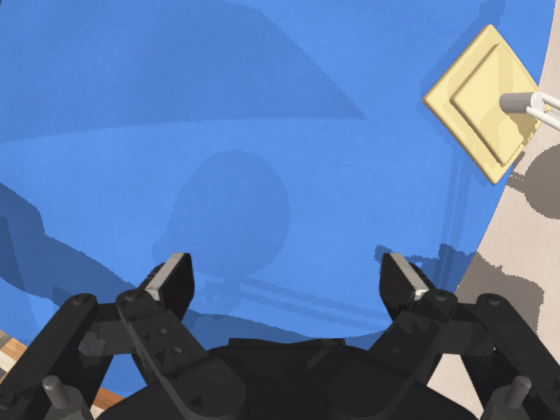

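The moves were refused because every row needs all three keys, so this picture only shows bare bench between the fingers at about (175,275) and (405,275).

Call:
jog_arm:
  deltas:
    - {"gripper": 0, "offset": [0, 0, 0], "rotation": [0, 0, 8]}
    - {"gripper": 0, "offset": [0, 0, 0], "rotation": [0, 0, 8]}
    - {"gripper": 0, "offset": [0, 0, 0], "rotation": [0, 0, 7.7]}
    - {"gripper": 0, "offset": [0.0235, -0.0354, 0], "rotation": [0, 0, 0]}
    - {"gripper": 0, "offset": [0.0235, -0.0354, 0], "rotation": [0, 0, 0]}
    - {"gripper": 0, "offset": [0.0235, -0.0354, 0], "rotation": [0, 0, 0]}
    - {"gripper": 0, "offset": [0.0235, -0.0354, 0], "rotation": [0, 0, 0]}
    - {"gripper": 0, "offset": [0.0235, -0.0354, 0], "rotation": [0, 0, 0]}
    - {"gripper": 0, "offset": [0.0235, -0.0354, 0], "rotation": [0, 0, 0]}
    - {"gripper": 0, "offset": [0.0235, -0.0354, 0], "rotation": [0, 0, 0]}
    - {"gripper": 0, "offset": [0.0235, -0.0354, 0], "rotation": [0, 0, 0]}
    - {"gripper": 0, "offset": [0.0235, -0.0354, 0], "rotation": [0, 0, 0]}
    - {"gripper": 0, "offset": [0.0235, -0.0354, 0], "rotation": [0, 0, 0]}

```text
clock: 1.5
position: [0.4715, -0.2483, 0.2424]
ee_rot: [0.999, -0.033, 0.0, 0.0]
ft_force: [0.7, -0.5, 0.0]
grip_width: 0.002
grasp_force: 0.0
```

Call:
jog_arm:
  deltas:
    - {"gripper": 0, "offset": [-0.002, -0.044, 0], "rotation": [0, 0, 0]}
    - {"gripper": 0, "offset": [-0.002, -0.044, 0], "rotation": [0, 0, 0]}
    - {"gripper": 0, "offset": [-0.002, -0.044, 0], "rotation": [0, 0, 0]}
    - {"gripper": 0, "offset": [-0.002, -0.044, 0], "rotation": [0, 0, 0]}
    - {"gripper": 0, "offset": [-0.002, -0.044, 0], "rotation": [0, 0, 0]}
    - {"gripper": 0, "offset": [-0.002, -0.044, 0], "rotation": [0, 0, 0]}
    - {"gripper": 0, "offset": [-0.002, -0.044, 0], "rotation": [0, 0, 0]}
    - {"gripper": 0, "offset": [-0.002, -0.044, 0], "rotation": [0, 0, 0]}
    - {"gripper": 0, "offset": [-0.002, -0.044, 0], "rotation": [0, 0, 0]}
    - {"gripper": 0, "offset": [-0.002, -0.044, 0], "rotation": [0, 0, 0]}
    - {"gripper": 0, "offset": [0, 0, 0], "rotation": [0, 0, 0]}
    - {"gripper": 0, "offset": [0, 0, 0], "rotation": [0, 0, 0]}

```text
clock: 2.7
position: [0.4794, 0.1915, 0.242]
ee_rot: [0.999, -0.032, -0.0, -0.0]
ft_force: [0.2, -1.2, -0.1]
grip_width: 0.001
grasp_force: 0.0
```

```bash
python3 - <<'E'
from h import *
im,o=shot("wrist","w2");print(o["clock"],o["position"],R.from_quat(o["ee_rot"]).as_matrix(),o["grip_width"])
E
```

```text
2.7 [0.4794 0.1915 0.242 ] [[ 0.998  -0.0634 -0.0006]
 [-0.0634 -0.998   0.0001]
 [-0.0006 -0.     -1.    ]] 0.0006708422402860245
```

View pics/w2.png

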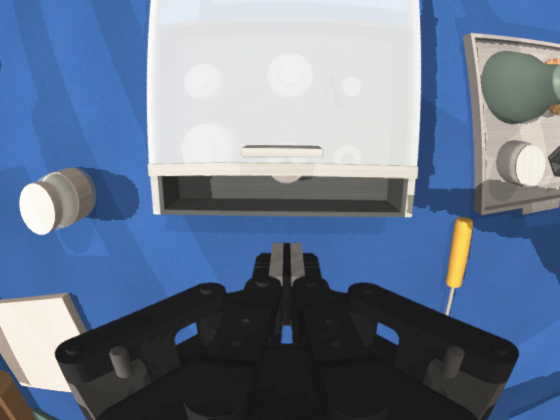

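The wrist view shows the bin straight ahead: front rim corners at (152,213) and (412,215), the tab top edge from (242,148) to (323,150), and the caps faintly through the cover.

```bash
python3 - <<'E'
from h import *
im,o=load("w2")
for n,p,z in [("fl",(152,213),.06),("fr",(412,215),.06),("cfl",(149,168),.067),("cfr",(418,170),.067),("tabL",(242,147),.098),("tabR",(323,149),.098)]: print(n,onz("wrist",p,z,o))
print(tri(ray("wrist",(282.5,148),o),ray("top",(210,215))))
E
```

```text
fl [0.461  0.3362 0.06  ]
fr [0.4413 0.0616 0.06  ]
cfl [0.5098 0.3285 0.067 ]
cfr [0.4904 0.0592 0.067 ]
tabL [0.5239 0.2268 0.098 ]
tabR [0.5177 0.1585 0.098 ]
(array([0.5188, 0.1941, 0.0898]), np.float64(0.003289102985888964))
```

Call:
jog_arm:
  deltas:
    - {"gripper": 0, "offset": [0, -0.005, 0.04], "rotation": [0, 0, 0.5]}
    - {"gripper": 0, "offset": [0, 0, 0.045], "rotation": [0, 0, 0]}
    - {"gripper": 0, "offset": [0, 0, 0.04], "rotation": [0, 0, 0]}
    - {"gripper": 0, "offset": [0, 0, 0.03], "rotation": [0, 0, 0]}
    - {"gripper": 0, "offset": [0.01, 0, 0], "rotation": [0, 0, 0]}
    - {"gripper": 0, "offset": [0.01, 0, 0], "rotation": [0, 0, 0]}
    - {"gripper": 0, "offset": [0.005, 0, 0], "rotation": [0, 0, 0]}
    - {"gripper": 0, "offset": [0.005, 0, 0], "rotation": [0, 0, 0]}
    - {"gripper": 0, "offset": [0.008, 0, 0], "rotation": [0, 0, 0]}
    - {"gripper": 0, "offset": [0.01, 0, 0], "rotation": [0, 0, 0]}
    - {"gripper": 0, "offset": [0.01, 0, 0], "rotation": [0, 0, 0]}

```text
clock: 3.85
position: [0.5391, 0.1914, 0.0878]
ee_rot: [0.999, -0.037, 0.0, -0.0]
ft_force: [-2.5, 1.0, 2.2]
grip_width: -0.004
grasp_force: 1.2
```

Call:
jog_arm:
  deltas:
    - {"gripper": 0, "offset": [0.012, 0, 0], "rotation": [0, 0, 0]}
    - {"gripper": 0, "offset": [0.012, 0, 0], "rotation": [0, 0, 0]}
    - {"gripper": 0, "offset": [0.012, 0, 0], "rotation": [0, 0, 0]}
    - {"gripper": 0, "offset": [0.012, 0, 0], "rotation": [0, 0, 0]}
    - {"gripper": 0, "offset": [0.012, 0, 0], "rotation": [0, 0, 0]}
    - {"gripper": 0, "offset": [0.012, 0, 0], "rotation": [0, 0, 0]}
    - {"gripper": 0, "offset": [0.012, 0, 0], "rotation": [0, 0, 0]}
    - {"gripper": 0, "offset": [0.01, 0, 0], "rotation": [0, 0, 0]}
    - {"gripper": 0, "offset": [0.008, 0, 0], "rotation": [0, 0, 0]}
    - {"gripper": 0, "offset": [0.005, 0, 0], "rotation": [0, 0, 0]}
    - {"gripper": 0, "offset": [0.004, 0, 0], "rotation": [0, 0, 0]}
    - {"gripper": 0, "offset": [0.003, 0, 0], "rotation": [0, 0, 0]}
    - {"gripper": 0, "offset": [0.003, 0, 0], "rotation": [0, 0, 0]}
    - {"gripper": 0, "offset": [0.002, 0, 0], "rotation": [0, 0, 0]}

```text
clock: 5.25
position: [0.6566, 0.1822, 0.0871]
ee_rot: [0.999, -0.037, -0.0, 0.0]
ft_force: [-2.4, -0.2, -0.9]
grip_width: -0.0
grasp_force: 1.0
```

Call:
jog_arm:
  deltas:
    - {"gripper": 0, "offset": [0.003, 0, 0], "rotation": [0, 0, 0]}
    - {"gripper": 0, "offset": [0.002, 0, 0], "rotation": [0, 0, 0]}
    - {"gripper": 0, "offset": [0.002, 0, 0], "rotation": [0, 0, 0]}
    - {"gripper": 0, "offset": [0.002, 0, 0], "rotation": [0, 0, 0]}

```text
clock: 5.65
position: [0.6599, 0.1821, 0.0871]
ee_rot: [0.999, -0.036, -0.006, 0.002]
ft_force: [-40.6, -7.2, 23.4]
grip_width: -0.003
grasp_force: 20.4
```

Call:
jog_arm:
  deltas:
    - {"gripper": 0, "offset": [-0.01, 0, 0], "rotation": [0, 0, 0]}
    - {"gripper": 0, "offset": [-0.02, 0, 0], "rotation": [0, 0, 0]}
    - {"gripper": 0, "offset": [-0.02, 0, -0.035], "rotation": [0, 0, 0]}
    - {"gripper": 0, "offset": [-0.03, 0, -0.04], "rotation": [0, 0, 0]}
    - {"gripper": 0, "offset": [-0.03, 0, -0.04], "rotation": [0, 0, 0]}
    - {"gripper": 0, "offset": [-0.03, 0, -0.035], "rotation": [0, 0, 0]}
    - {"gripper": 0, "offset": [-0.03, 0.005, 0], "rotation": [0, 0, 0]}
    - {"gripper": 0, "offset": [0, 0, 0], "rotation": [0, 0, 0]}
    - {"gripper": 0, "offset": [0, 0, 0], "rotation": [0, 0, 0]}

```text
clock: 6.55
position: [0.4963, 0.1889, 0.2381]
ee_rot: [0.999, -0.038, 0.001, 0.0]
ft_force: [0.3, -0.3, -0.1]
grip_width: 0.002
grasp_force: 0.0
```

```bash
python3 - <<'E'
from h import *
im,o=shot("wrist","w3");print(o["clock"],o["position"]);shot("top","t3")
cv2.imwrite("pics/w3c.png",cv2.resize(im[0:240,130:440],(775,600),interpolation=cv2.INTER_CUBIC))
E
```

```text
6.55 [0.4963 0.1889 0.2381]
```

View pics/w3c.png

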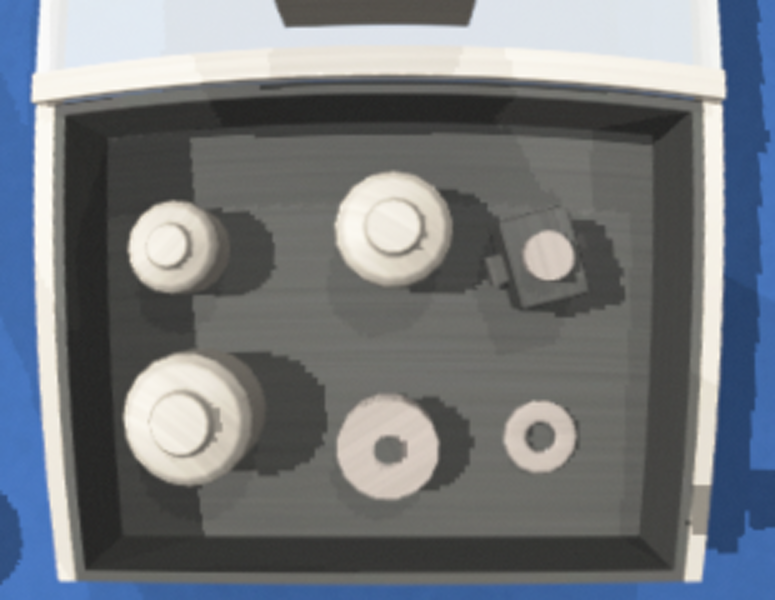

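The crop shows three caps: small at (175,247), large at (187,418) and the middle-size one at (394,228). The block is at (545,257), the pulley at (388,447) and the washer at (540,437).

```bash
python3 - <<'E'
from h import *
im,o=load("w3");t=cv2.imread("pics/t3.png")
O=np.array([.5507,.1917]);yaw=-.073;Rm=np.array([[np.cos(yaw),-np.sin(yaw)],[np.sin(yaw),np.cos(yaw)]])
g=cv2.cvtColor(im,cv2.COLOR_BGR2GRAY)
c=lambda x,y:(130+x*.4,y*.4)
for n,p,z in [("mid top",c(394,226),.048),("small top",c(167,245),.041),("large top",c(180,424),.055),("block boss",c(548,256),.047),("blockLR",c(587,293),.04),("lug",c(492,268),.02),("blk UL",c(502,220),.04),("blk LL",c(522,310),.04),("pulley",c(388,447),.03),("back rimL",c(65,112),.058),("back rimR",c(692,110),.058),("backfloorL",c(108,138),.005),("frontfloorL",c(122,535),.005),("frontrimL",c(75,570),.058),("tab",c(375,25),.098)]:
    w=onz("wrist",p,z,o);print(n,w,"bin",(w[:2]-O)@Rm)
m=(g>150).astype(np.uint8)
n,l,s,ce=cv2.connectedComponentsWithStats(m)
for i in range(1,n):
    if 200<s[i,4]<5000 and s[i,1]<230: print("wrist",s[i],ce[i])
g=cv2.cvtColor(t,cv2.COLOR_BGR2GRAY);m=(g>150).astype(np.uint8)
n,l,s,ce=cv2.connectedComponentsWithStats(m)
for i in range(1,n):
    if 20<s[i,4]<1000 and 160<s[i,0]<270 and 150<s[i,1]<245: print("top",s[i],ce[i])
r=cv2.resize(np.hstack([t[150:250,155:275]]),(720,600),interpolation=cv2.INTER_CUBIC);cv2.imwrite("pics/t3c.png",r)
E
```

```text
mid top [0.5905 0.181  0.048 ] bin [ 0.0405 -0.0077]
small top [0.5932 0.2733 0.041 ] bin [0.0364 0.0845]
large top [0.5205 0.2717 0.055 ] bin [-0.0359  0.0775]
block boss [0.5754 0.1213 0.047 ] bin [ 0.0298 -0.0684]
blockLR [0.56   0.1046 0.04  ] bin [ 0.0156 -0.0862]
lug [0.5725 0.1406 0.02  ] bin [ 0.0255 -0.0494]
blk UL [0.5912 0.1377 0.04  ] bin [ 0.0443 -0.0509]
blk LL [0.5541 0.132  0.04  ] bin [ 0.0078 -0.0593]
pulley [0.4999 0.1903 0.03  ] bin [-0.0505 -0.0051]
back rimL [0.6529 0.3076 0.058 ] bin [0.0935 0.123 ]
back rimR [0.6337 0.0598 0.058 ] bin [ 0.0924 -0.1255]
backfloorL [0.6517 0.3077 0.005 ] bin [0.0922 0.123 ]
frontfloorL [0.4634 0.3222 0.005 ] bin [-0.0966  0.1238]
frontrimL [0.4636 0.3265 0.058 ] bin [-0.0967  0.1281]
tab [0.6566 0.1826 0.098 ] bin [ 0.1063 -0.0014]
wrist [ 264   69   45   45 1526] [285.4836  90.3427]
wrist [181  81  34  35 887] [197.3484  97.7001]
wrist [340  92  19  20 309] [348.9709 101.712 ]
wrist [ 180  141   47   52 1848] [202.6732 166.5168]
wrist [ 265  158   40   42 1185] [284.2911 178.5612]
wrist [331 160  29  29 519] [345.3507 174.1811]
wrist [  19  202   37   51 1381] [ 37.1151 226.9674]
top [173 167  39  62 317] [191.0694 197.795 ]
top [210 182  15  16 178] [216.6461 189.236 ]
top [236 191   7   7  38] [239.4474 194.0789]
top [235 219  12  12  77] [240.8442 224.6104]
top [260 236   3   9  25] [260.96 240.32]
```

View pics/t3c.png

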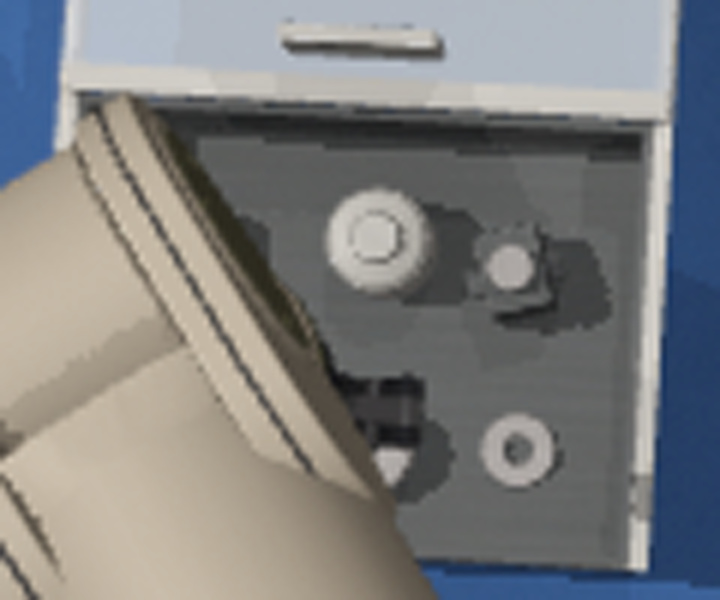

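The top crop shows the middle cap's stub at crop (375,238), which is full-image (217.5,189.7). The cover is clear of the mouth.

```bash
python3 - <<'E'
from h import *
im,o=load("w3")
p,e=tri(ray("wrist",(287.5,90.5),o),ray("top",(217.5,189.7)));print(p,e)
print("body",onz("wrist",(287,91),.037,o),onz("top",(155+380/6,150+240/6),.037))
print(onz("top",(217.5,189.7),.048),manip.get_obs()["joint_pos"])
E
```

```text
[0.5902 0.1812 0.0457] 0.0009705805102340199
body [0.591  0.1816 0.037 ] [0.59   0.1803 0.037 ]
[0.5894 0.1811 0.048 ] [ 0.1866  0.1936 -0.7108  1.6858  0.1305  1.31   -2.195 ]
```

Call:
jog_arm:
  deltas:
    - {"gripper": 0.76, "offset": [0.0315, 0, 0.01], "rotation": [0, 0, 0]}
    - {"gripper": 0.76, "offset": [0.0315, 0, 0.01], "rotation": [0, 0, 0]}
    - {"gripper": 0.76, "offset": [0.0315, 0.001, 0.01], "rotation": [0, 0, 0]}
    - {"gripper": 0.76, "offset": [0, 0, 0], "rotation": [0, 0, -8]}
    - {"gripper": 0.76, "offset": [0, 0, 0], "rotation": [0, 0, -8]}
    - {"gripper": 0.76, "offset": [0, 0, 0], "rotation": [0, 0, -8]}
    - {"gripper": 0.76, "offset": [0, 0, 0], "rotation": [0, 0, -8]}
    - {"gripper": 0.76, "offset": [0, 0, 0], "rotation": [0, 0, -8]}
    - {"gripper": 0.76, "offset": [0, 0, 0], "rotation": [0, 0, -8]}
    - {"gripper": 0.76, "offset": [0, 0, 0], "rotation": [0, 0, -8]}
    - {"gripper": 0.76, "offset": [0, 0, 0], "rotation": [0, 0, -8]}
    - {"gripper": 0.76, "offset": [0, 0, 0], "rotation": [0, 0, -8]}
    - {"gripper": 0.76, "offset": [0, 0, 0], "rotation": [0, 0, -8]}
    - {"gripper": 0.76, "offset": [0, 0, 0], "rotation": [0, 0, -8]}
    - {"gripper": 0.76, "offset": [0, 0, 0], "rotation": [0, 0, -8]}
    - {"gripper": 0.76, "offset": [0, 0, 0], "rotation": [0, 0, -8]}
    - {"gripper": 0.76, "offset": [0, 0, 0], "rotation": [0, 0, -8]}
    - {"gripper": 0.76, "offset": [0, 0, 0], "rotation": [0, 0, -8]}
    - {"gripper": 0.76, "offset": [0, 0, 0], "rotation": [0, 0, -5]}
    - {"gripper": 0.76, "offset": [0, 0, 0], "rotation": [0, 0, 0]}

```text
clock: 8.65
position: [0.5906, 0.1809, 0.2063]
ee_rot: [0.494, 0.869, 0.0, -0.001]
ft_force: [-0.5, -0.1, 0.2]
grip_width: 0.76
grasp_force: 0.0
```

```bash
python3 - <<'E'
from h import *
im,o=shot("wrist","w4");print(o["clock"],o["position"],o["joint_pos"],o["grip_width"],R.from_quat(o["ee_rot"]).as_matrix())
E
```

```text
8.65 [0.5906 0.1809 0.2063] [ 0.3852  0.5462 -1.0479  1.4892  0.4743  1.3812 -0.1524] 0.7599133166356752 [[-0.5111  0.8595 -0.0014]
 [ 0.8595  0.5111  0.001 ]
 [ 0.0016 -0.0007 -1.    ]]
```

View pics/w4.png

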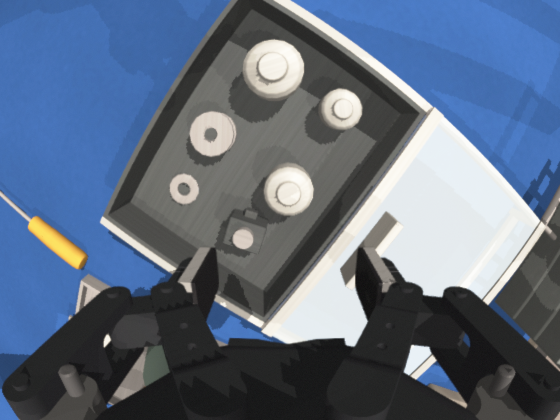

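The cap's stub top is at about (288,193) and its body circle at (289,190), between the jaws; the block is below-left at (243,235).

```bash
python3 - <<'E'
from h import *
im,o=load("w4");_,o3=load("w3")
print(tri(ray("wrist",(288,193),o),ray("wrist",(287.5,90.5),o3)));print(onz("wrist",(288,193),.048,o),onz("wrist",(289,190.5),.037,o))
g=cv2.cvtColor(im,cv2.COLOR_BGR2GRAY)
n,l,s,ce=cv2.connectedComponentsWithStats((g>150).astype(np.uint8))
for i in range(1,n):
    if 500<s[i,4]<5000: print(s[i],ce[i])
p=np.array([.5905,.1812,.02])-o["position"];print(R.from_quat(o["ee_rot"]).as_matrix().T@p)
E
```

```text
(array([0.5925, 0.181 , 0.0396]), np.float64(0.002371726682775142))
[0.5903 0.1825 0.048 ] [0.5911 0.183  0.037 ]
[ 244   39   60   59 2567] [274.4289  67.1067]
[ 322   89   40   40 1191] [342.0798 107.9051]
[ 189  111   47   46 1498] [212.5087 132.9059]
[ 265  164   49   51 1885] [289.244  189.3443]
[170 173  29  31 572] [183.8042 188.4388]
[   0  192   84   77 1195] [ 50.5649 237.8653]
[100 216  76  56 654] [136.7492 244.8914]
[404 345  32  34 677] [418.4077 360.5746]
[-0.      0.0002  0.1863]
```

Call:
jog_arm:
  deltas:
    - {"gripper": 0.76, "offset": [0, 0, 0.03], "rotation": [0, 0, 0]}
    - {"gripper": 0.76, "offset": [0, 0, 0.03], "rotation": [0, 0, 0]}
    - {"gripper": 0.76, "offset": [0, 0, 0.03], "rotation": [0, 0, 0]}
    - {"gripper": 0.76, "offset": [0, 0, 0.03], "rotation": [0, 0, 0]}
    - {"gripper": 0.76, "offset": [0, 0, 0.02], "rotation": [0, 0, 0]}
    - {"gripper": 0.76, "offset": [0, 0, 0.015], "rotation": [0, 0, 0]}
    - {"gripper": 0.76, "offset": [0, 0, 0.015], "rotation": [0, 0, 0]}
    - {"gripper": 0.76, "offset": [0, 0, 0.01], "rotation": [0, 0, 0]}
    - {"gripper": 0.76, "offset": [0, 0, 0.006], "rotation": [0, 0, 0]}
    - {"gripper": 0.76, "offset": [0, 0, 0], "rotation": [0, 0, 0]}

```text
clock: 9.7
position: [0.5898, 0.1812, 0.0209]
ee_rot: [0.495, 0.869, -0.0, -0.0]
ft_force: [0.1, 0.4, 0.4]
grip_width: 0.762
grasp_force: 0.0
```

Call:
jog_arm:
  deltas:
    - {"gripper": 0.68, "offset": [0, 0, 0], "rotation": [0, 0, 0]}
    - {"gripper": 0.62, "offset": [0, 0, 0], "rotation": [0, 0, 0]}
    - {"gripper": 0.58, "offset": [0, 0, 0], "rotation": [0, 0, 0]}
    - {"gripper": 0.5, "offset": [0, 0, 0], "rotation": [0, 0, 0]}
    - {"gripper": 0.4, "offset": [0, 0, 0], "rotation": [0, 0, 0]}
    - {"gripper": 0.4, "offset": [0, 0, 0], "rotation": [0, 0, 0]}
    - {"gripper": 0.4, "offset": [0, 0, 0], "rotation": [0, 0, 0]}
  newtons: 35

```text
clock: 10.4
position: [0.5904, 0.1815, 0.0223]
ee_rot: [0.495, 0.869, 0.0, 0.001]
ft_force: [-0.9, -0.2, 4.9]
grip_width: 0.544
grasp_force: 35.7
```

Call:
jog_arm:
  deltas:
    - {"gripper": 0.4, "offset": [0, 0, -0.005], "rotation": [0, 0, 0]}
    - {"gripper": 0.4, "offset": [0, 0, -0.01], "rotation": [0, 0, 0]}
    - {"gripper": 0.4, "offset": [0, 0, -0.02], "rotation": [0, 0, 0]}
    - {"gripper": 0.4, "offset": [0, 0, -0.03], "rotation": [0, 0, 0]}
    - {"gripper": 0.4, "offset": [0, 0, -0.03], "rotation": [0, 0, 0]}
    - {"gripper": 0.4, "offset": [0, 0, -0.03], "rotation": [0, 0, 0]}
    - {"gripper": 0.4, "offset": [0, 0, -0.03], "rotation": [0, 0, 0]}
    - {"gripper": 0.4, "offset": [0, 0, -0.03], "rotation": [0, 0, 0]}
    - {"gripper": 0.4, "offset": [0, 0, -0.02], "rotation": [0, 0, 0]}
    - {"gripper": 0.4, "offset": [0, 0, 0], "rotation": [0, 0, 0]}
    - {"gripper": 0.4, "offset": [0, 0, 0], "rotation": [0, 0, 0]}

```text
clock: 11.5
position: [0.5898, 0.1815, 0.2273]
ee_rot: [0.494, 0.869, 0.0, 0.001]
ft_force: [-1.1, 0.5, -1.3]
grip_width: 0.545
grasp_force: 36.1
```

```bash
python3 - <<'E'
from h import *
im,o=shot("wrist","w5");print(o["clock"],o["position"],o["joint_pos"],o["grip_width"],o["grasp_force"],o["ft_force"],R.from_quat(o["ee_rot"]).as_matrix())
im,_=shot("top","t5")
h=cv2.cvtColor(im,cv2.COLOR_BGR2HSV)
m=cv2.inRange(h,(5,90,80),(20,255,255));m[:150]=0;m[230:]=0;m[:,:330]=0;m[:,400:]=0
c=max(cv2.findContours(m,0,2)[0],key=cv2.contourArea);e=cv2.fitEllipse(c);print(e,onz("top",e[0],.01))
E
```

```text
11.5 [0.5898 0.1815 0.2273] [ 0.3876  0.5282 -1.0568  1.4647  0.4612  1.4143 -0.1446] 0.5449501570170918 36.11301390454173 [-1.0571  0.5047 -1.2827] [[-0.5111  0.8595  0.0013]
 [ 0.8595  0.5111 -0.0001]
 [-0.0007  0.0011 -1.    ]]
((360.1727294921875, 184.92295837402344), (28.708499908447266, 29.07807731628418), 109.35395812988281) [ 0.5993 -0.2088  0.01  ]
```

View pics/w5.png

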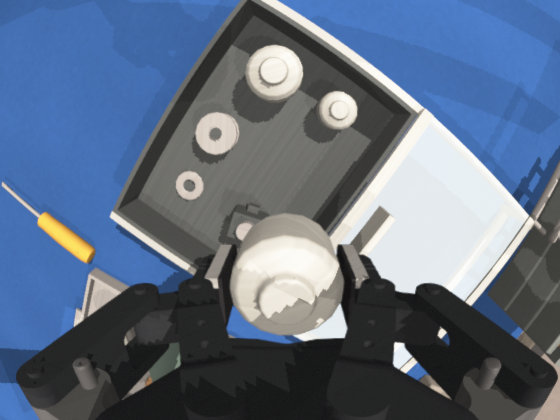

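The cap is held centred between the pads at image (287,275). The other parts have not moved.

Call:
jog_arm:
  deltas:
    - {"gripper": 0.4, "offset": [-0.0106, -0.0059, 0], "rotation": [0, 0, 0]}
    - {"gripper": 0.4, "offset": [-0.025, -0.014, 0], "rotation": [0, 0, 0]}
    - {"gripper": 0.4, "offset": [-0.0386, -0.0208, 0], "rotation": [0, 0, 0]}
    - {"gripper": 0.4, "offset": [-0.0386, -0.0208, 0], "rotation": [0, 0, 0]}
    - {"gripper": 0.4, "offset": [-0.0386, -0.0208, 0], "rotation": [0, 0, 0]}
    - {"gripper": 0.4, "offset": [-0.0386, -0.0208, 0], "rotation": [0, 0, 0]}
    - {"gripper": 0.4, "offset": [-0.0386, -0.0208, 0], "rotation": [0, 0, 0]}
    - {"gripper": 0.4, "offset": [-0.0386, -0.0208, 0], "rotation": [0, 0, 0]}
    - {"gripper": 0.4, "offset": [-0.0386, -0.0208, 0], "rotation": [0, 0, 0]}
    - {"gripper": 0.4, "offset": [-0.0386, -0.0208, 0], "rotation": [0, 0, 0]}
    - {"gripper": 0.4, "offset": [-0.0386, -0.0208, 0], "rotation": [0, 0, 0]}
    - {"gripper": 0.4, "offset": [-0.025, -0.014, 0], "rotation": [0, 0, 0]}
    - {"gripper": 0.4, "offset": [-0.016, -0.008, 0], "rotation": [0, 0, 0]}
    - {"gripper": 0.4, "offset": [0, 0, 0], "rotation": [0, 0, -7]}
    - {"gripper": 0.4, "offset": [0, 0, 0], "rotation": [0, 0, -7]}
    - {"gripper": 0.4, "offset": [0, 0, 0], "rotation": [0, 0, -6]}
    - {"gripper": 0.4, "offset": [0, 0, 0], "rotation": [0, 0, 0]}
    - {"gripper": 0.4, "offset": [0, 0, 0], "rotation": [0, 0, 0]}

```text
clock: 13.4
position: [0.6095, -0.2998, 0.2261]
ee_rot: [0.337, 0.941, 0.0, -0.0]
ft_force: [0.5, 0.7, -0.4]
grip_width: 0.553
grasp_force: 36.1
```

```bash
python3 - <<'E'
from h import *
im,o=shot("wrist","w6");Rt=R.from_quat(o["ee_rot"]).as_matrix();print(o["clock"],o["position"],o["joint_pos"],o["grip_width"],o["grasp_force"],Rt)
h=cv2.cvtColor(im,cv2.COLOR_BGR2HSV)
m=cv2.inRange(h,(5,90,80),(20,255,255));m=cv2.morphologyEx(m,cv2.MORPH_OPEN,np.ones((3,3)))
for c in sorted(cv2.findContours(m,0,2)[0],key=cv2.contourArea)[-3:]:
    e=cv2.fitEllipse(c);print(cv2.contourArea(c),e,onz("wrist",e[0],.01,o))
    print(tri(ray("wrist",e[0],o),ray("top",(360.18,184.9))))
E
```

```text
13.4 [ 0.6095 -0.2998  0.2261] [ 1.0191  0.6579 -1.0057  1.2806  0.5444  1.4836  0.954 ] 0.5532684123838274 36.12728317966685 [[-0.7726  0.6349 -0.0002]
 [ 0.6349  0.7726  0.0005]
 [ 0.0005  0.0003 -1.    ]]
133.0 ((274.4490661621094, 46.69101333618164), (10.910844802856445, 19.953907012939453), 105.45406341552734) [ 0.4878 -0.2163  0.01  ]
(array([ 0.5501, -0.2101,  0.2029]), np.float64(0.0746737786585264))
653.5 ((414.68109130859375, 369.40325927734375), (16.739070892333984, 64.55450439453125), 127.62992858886719) [ 0.9519 -0.3293  0.01  ]
(array([ 0.5494, -0.2071,  0.3596]), np.float64(0.098139795353197))
4388.5 ((344.5368347167969, 123.29688262939453), (74.13651275634766, 75.4615478515625), 148.47804260253906) [ 0.5985 -0.211   0.01  ]
(array([ 0.5999, -0.2099,  0.0026]), np.float64(0.001058160635658696))
```

View pics/w6.png

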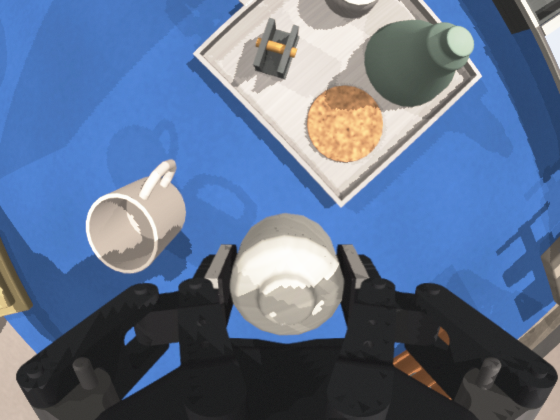

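The cork pad is at (344,123) and free, with the shade up-right at (410,62) and the bracket at (277,47). The cap is still held straight.

Call:
jog_arm:
  deltas:
    - {"gripper": 0.4, "offset": [0.0165, 0.0157, 0], "rotation": [0, 0, 0]}
    - {"gripper": 0.4, "offset": [0.0165, 0.0157, 0], "rotation": [0, 0, 0]}
    - {"gripper": 0.4, "offset": [0.0165, 0.0157, 0], "rotation": [0, 0, 0]}
    - {"gripper": 0.4, "offset": [0.0156, 0.0156, 0], "rotation": [0, 0, 0]}
    - {"gripper": 0.4, "offset": [0, 0, 0.03], "rotation": [0, 0, 0]}
    - {"gripper": 0.4, "offset": [0, 0, 0.03], "rotation": [0, 0, 0]}
    - {"gripper": 0.4, "offset": [0, 0, 0.03], "rotation": [0, 0, 0]}
    - {"gripper": 0.4, "offset": [0, 0, 0.03], "rotation": [0, 0, 0]}
    - {"gripper": 0.4, "offset": [0, 0, 0.03], "rotation": [0, 0, 0]}
    - {"gripper": 0.4, "offset": [0, 0, 0.02], "rotation": [0, 0, 0]}
    - {"gripper": 0.4, "offset": [0, 0, 0.012], "rotation": [0, 0, 0]}
    - {"gripper": 0.4, "offset": [0, 0, 0.008], "rotation": [0, 0, 0]}
    - {"gripper": 0.4, "offset": [0, 0, 0], "rotation": [0, 0, 0]}

```text
clock: 14.75
position: [0.5989, -0.2104, 0.0361]
ee_rot: [0.336, 0.942, -0.0, -0.0]
ft_force: [-0.5, 0.4, -0.8]
grip_width: 0.549
grasp_force: 36.1
```

Call:
jog_arm:
  deltas:
    - {"gripper": 0.4, "offset": [0, 0, 0.003], "rotation": [0, 0, 0]}
    - {"gripper": 0.4, "offset": [0, 0, 0.003], "rotation": [0, 0, 0]}
    - {"gripper": 0.4, "offset": [0, 0, 0.001], "rotation": [0, 0, 0]}
    - {"gripper": 0.4, "offset": [0, 0, 0.001], "rotation": [0, 0, 0]}

```text
clock: 15.15
position: [0.599, -0.2106, 0.0286]
ee_rot: [0.336, 0.942, -0.0, 0.0]
ft_force: [0.3, 0.0, -0.1]
grip_width: 0.545
grasp_force: 36.1
```

Call:
jog_arm:
  deltas:
    - {"gripper": 0.4, "offset": [0, 0, 0.001], "rotation": [0, 0, 0]}
    - {"gripper": 0.4, "offset": [0, 0, 0.001], "rotation": [0, 0, 0]}

```text
clock: 15.35
position: [0.599, -0.2105, 0.0274]
ee_rot: [0.336, 0.942, -0.0, 0.0]
ft_force: [-8.2, 1.4, 18.3]
grip_width: 0.545
grasp_force: 37.8
```

Call:
jog_arm:
  deltas:
    - {"gripper": 0.4, "offset": [0, 0, -0.0005], "rotation": [0, 0, 0]}
    - {"gripper": 0.56, "offset": [0, 0, 0], "rotation": [0, 0, 0]}
    - {"gripper": 0.58, "offset": [0, 0, 0], "rotation": [0, 0, 0]}
    - {"gripper": 0.61, "offset": [0, 0, 0], "rotation": [0, 0, 0]}
    - {"gripper": 0.66, "offset": [0, 0, 0], "rotation": [0, 0, 0]}
    - {"gripper": 0.68, "offset": [0, 0, 0], "rotation": [0, 0, 0]}
    - {"gripper": 0.68, "offset": [0, 0, 0], "rotation": [0, 0, 0]}

```text
clock: 16.05
position: [0.5989, -0.2105, 0.0268]
ee_rot: [0.336, 0.942, -0.0, -0.0]
ft_force: [0.0, 0.5, 0.4]
grip_width: 0.679
grasp_force: 0.0
```

Call:
jog_arm:
  deltas:
    - {"gripper": 0.68, "offset": [0, 0, -0.01], "rotation": [0, 0, 0]}
    - {"gripper": 0.68, "offset": [0, 0, -0.02], "rotation": [0, 0, 0]}
    - {"gripper": 0.68, "offset": [0, 0, -0.03], "rotation": [0, 0, 0]}
    - {"gripper": 0.68, "offset": [0, 0, -0.035], "rotation": [0, 0, 0]}
    - {"gripper": 0.68, "offset": [0, 0, -0.035], "rotation": [0, 0, 0]}
    - {"gripper": 0.68, "offset": [0, 0, -0.035], "rotation": [0, 0, 0]}
    - {"gripper": 0.68, "offset": [0, 0, -0.035], "rotation": [0, 0, 0]}
    - {"gripper": 0, "offset": [0, 0, 0], "rotation": [0, 0, -7]}
    - {"gripper": 0, "offset": [0, 0, 0], "rotation": [0, 0, -7]}
    - {"gripper": 0, "offset": [0, 0, 0], "rotation": [0, 0, -7]}
    - {"gripper": 0, "offset": [0, 0, 0], "rotation": [0, 0, -7]}
    - {"gripper": 0, "offset": [0, 0, 0], "rotation": [0, 0, -7.2]}

```text
clock: 17.25
position: [0.599, -0.2102, 0.2289]
ee_rot: [0.033, 0.999, -0.0, 0.001]
ft_force: [0.8, -0.5, 0.0]
grip_width: 0.001
grasp_force: 0.0
```

Call:
jog_arm:
  deltas:
    - {"gripper": 0, "offset": [-0.0087, 0.0398, 0], "rotation": [0, 0, 0]}
    - {"gripper": 0, "offset": [-0.0087, 0.0398, 0], "rotation": [0, 0, 0]}
    - {"gripper": 0, "offset": [-0.0087, 0.0398, 0], "rotation": [0, 0, 0]}
    - {"gripper": 0, "offset": [-0.0087, 0.0398, 0], "rotation": [0, 0, 0]}
    - {"gripper": 0, "offset": [-0.0087, 0.0398, 0], "rotation": [0, 0, 0]}
    - {"gripper": 0, "offset": [-0.0087, 0.0398, 0], "rotation": [0, 0, 0]}
    - {"gripper": 0, "offset": [-0.0087, 0.0398, 0], "rotation": [0, 0, 0]}
    - {"gripper": 0, "offset": [-0.0087, 0.0398, 0], "rotation": [0, 0, 0]}
    - {"gripper": 0, "offset": [-0.0087, 0.0398, 0], "rotation": [0, 0, 0]}
    - {"gripper": 0, "offset": [-0.0087, 0.0398, 0], "rotation": [0, 0, 0]}
    - {"gripper": 0, "offset": [0, 0, 0], "rotation": [0, 0, 0]}
    - {"gripper": 0, "offset": [0, 0, 0], "rotation": [0, 0, 0]}

```text
clock: 18.45
position: [0.7135, 0.1823, 0.2284]
ee_rot: [0.034, 0.999, 0.001, 0.0]
ft_force: [0.7, -1.3, 0.4]
grip_width: -0.002
grasp_force: 0.0
```

```bash
python3 - <<'E'
from h import *
im,o=shot("wrist","w7");Rt=R.from_quat(o["ee_rot"]).as_matrix();print(o["clock"],o["position"],o["joint_pos"],o["grip_width"],Rt)
t,_=shot("top","t7")
# cap on pad check: bright blob within the pad area, top view
c=cv2.resize(t[145:255,300:410],(400,400),interpolation=cv2.INTER_CUBIC)
d=cv2.resize(im,(560,400));cv2.imwrite("pics/c7.png",cv2.resize(np.hstack([d,c]),(800,333)))
E
```

```text
18.45 [0.7135 0.1823 0.2284] [ 0.2385  0.8092 -1.0664  1.0815  0.6858  1.585   0.8577] -0.001775273161291246 [[-0.9977  0.0683  0.0008]
 [ 0.0683  0.9977  0.0012]
 [-0.0008  0.0013 -1.    ]]
```

View pics/c7.png

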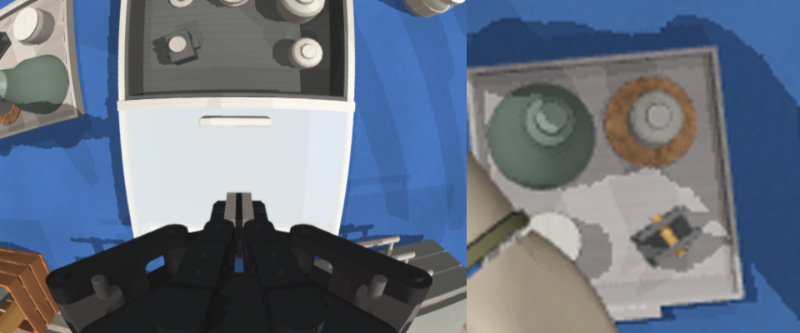

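The left half shows the tab at (236,120), straight ahead of the closed fingers. The right half shows the cap upright and centred on the cork pad at (655,115), with everything else in the tray in place.

Call:
jog_arm:
  deltas:
    - {"gripper": 0, "offset": [0, 0, 0.04], "rotation": [0, 0, -0.3]}
    - {"gripper": 0, "offset": [0, 0, 0.04], "rotation": [0, 0, 0]}
    - {"gripper": 0, "offset": [0, 0, 0.04], "rotation": [0, 0, 0]}
    - {"gripper": 0, "offset": [0, 0, 0.021], "rotation": [0, 0, 0]}
    - {"gripper": 0, "offset": [0.008, 0, 0], "rotation": [0, 0, 0]}
    - {"gripper": 0, "offset": [0.008, 0, 0], "rotation": [0, 0, 0]}
    - {"gripper": 0, "offset": [0.005, 0, 0], "rotation": [0, 0, 0]}
    - {"gripper": 0, "offset": [0.005, 0, 0], "rotation": [0, 0, 0]}
    - {"gripper": 0, "offset": [0.008, 0, 0], "rotation": [0, 0, 0]}
    - {"gripper": 0, "offset": [0.01, 0, 0], "rotation": [0, 0, 0]}
    - {"gripper": 0, "offset": [0.012, 0, 0], "rotation": [0, 0, 0]}
    - {"gripper": 0, "offset": [0.012, 0, 0], "rotation": [0, 0, 0]}

```text
clock: 19.75
position: [0.6461, 0.1851, 0.0869]
ee_rot: [0.033, 0.999, 0.0, 0.001]
ft_force: [2.1, 0.6, 1.0]
grip_width: 0.004
grasp_force: 1.2
```

Call:
jog_arm:
  deltas:
    - {"gripper": 0, "offset": [0.012, 0, 0], "rotation": [0, 0, 0]}
    - {"gripper": 0, "offset": [0.012, 0, 0], "rotation": [0, 0, 0]}
    - {"gripper": 0, "offset": [0.012, 0, 0], "rotation": [0, 0, 0]}
    - {"gripper": 0, "offset": [0.012, 0, 0], "rotation": [0, 0, 0]}
    - {"gripper": 0, "offset": [0.012, 0, 0], "rotation": [0, 0, 0]}
    - {"gripper": 0, "offset": [0.012, 0, 0], "rotation": [0, 0, 0]}
    - {"gripper": 0, "offset": [0.012, 0, 0], "rotation": [0, 0, 0]}
    - {"gripper": 0, "offset": [0.012, 0, 0], "rotation": [0, 0, 0]}
    - {"gripper": 0, "offset": [0.012, 0, 0], "rotation": [0, 0, 0]}
    - {"gripper": 0, "offset": [0.012, 0, 0], "rotation": [0, 0, 0]}
    - {"gripper": 0, "offset": [0.01, 0, 0], "rotation": [0, 0, 0]}
    - {"gripper": 0, "offset": [0.007, 0, 0], "rotation": [0, 0, 0]}
    - {"gripper": 0, "offset": [0.004, 0, 0], "rotation": [0, 0, 0]}
    - {"gripper": 0, "offset": [0.003, 0, 0], "rotation": [0, 0, 0]}
    - {"gripper": 0, "offset": [0.002, 0, 0], "rotation": [0, 0, 0]}

```text
clock: 21.25
position: [0.5004, 0.1944, 0.0858]
ee_rot: [0.033, 0.999, 0.0, 0.0]
ft_force: [2.2, 1.3, 1.3]
grip_width: -0.001
grasp_force: 1.0
```

Call:
jog_arm:
  deltas:
    - {"gripper": 0, "offset": [0.003, 0, 0], "rotation": [0, 0, 0]}
    - {"gripper": 0, "offset": [0.002, 0, 0], "rotation": [0, 0, 0]}
    - {"gripper": 0, "offset": [0.002, 0, 0], "rotation": [0, 0, 0]}

```text
clock: 21.55
position: [0.4933, 0.1949, 0.0858]
ee_rot: [0.033, 0.999, -0.0, -0.0]
ft_force: [2.5, 1.2, 1.3]
grip_width: -0.006
grasp_force: 1.0
```

Call:
jog_arm:
  deltas:
    - {"gripper": 0, "offset": [0.0015, 0, 0], "rotation": [0, 0, 0]}
    - {"gripper": 0, "offset": [0.0015, 0, 0], "rotation": [0, 0, 0]}

```text
clock: 21.75
position: [0.4903, 0.1951, 0.0858]
ee_rot: [0.033, 0.999, 0.0, 0.0]
ft_force: [3.3, 1.5, -0.1]
grip_width: 0.002
grasp_force: 1.0
```

Call:
jog_arm:
  deltas:
    - {"gripper": 0, "offset": [0.001, 0, 0], "rotation": [0, 0, 0]}
    - {"gripper": 0, "offset": [0.001, 0, 0], "rotation": [0, 0, 0]}

```text
clock: 21.95
position: [0.4899, 0.1951, 0.0859]
ee_rot: [0.033, 0.999, 0.001, 0.001]
ft_force: [13.0, 2.7, -9.0]
grip_width: 0.001
grasp_force: 6.5
```

Call:
jog_arm:
  deltas:
    - {"gripper": 0, "offset": [0.0005, 0, 0], "rotation": [0, 0, 0]}
    - {"gripper": 0, "offset": [0, 0, 0], "rotation": [0, 0, 0]}

```text
clock: 22.15
position: [0.49, 0.1951, 0.086]
ee_rot: [0.034, 0.999, 0.001, 0.002]
ft_force: [12.6, 3.5, -8.6]
grip_width: 0.001
grasp_force: 6.1
```

Call:
jog_arm:
  deltas:
    - {"gripper": 0, "offset": [-0.005, 0, 0], "rotation": [0, 0, 0]}
    - {"gripper": 0, "offset": [-0.015, 0, 0], "rotation": [0, 0, 0]}
    - {"gripper": 0, "offset": [-0.01, 0, -0.03], "rotation": [0, 0, 0]}
    - {"gripper": 0, "offset": [0, 0, -0.04], "rotation": [0, 0, 0]}
    - {"gripper": 0, "offset": [0, 0, -0.04], "rotation": [0, 0, 0]}
    - {"gripper": 0, "offset": [0, 0, -0.04], "rotation": [0, 0, 0]}
    - {"gripper": 0, "offset": [0, 0, -0.03], "rotation": [0, 0, 0]}
    - {"gripper": 0, "offset": [0, 0, 0], "rotation": [0, 0, 0]}
    - {"gripper": 0, "offset": [0, 0, 0], "rotation": [0, 0, 0]}

```text
clock: 23.05
position: [0.5176, 0.1931, 0.2656]
ee_rot: [0.033, 0.999, -0.0, -0.0]
ft_force: [0.9, -0.2, -0.2]
grip_width: 0.001
grasp_force: 0.0
```

```bash
python3 - <<'E'
from h import *
o=manip.get_obs();print(o["clock"],o["position"],o["ft_force"])
t,_=shot("top","t8");t0=cv2.imread("pics/t5.png");t7=cv2.imread("pics/t7.png")
# cap on pad: compare pad mask & blob with t7; jar/mug/other: difference from the first image
d=cv2.absdiff(t,cv2.imread("pics/top0.png")).max(2)>40
n,l,s,c=cv2.connectedComponentsWithStats(d.astype(np.uint8))
for i in range(1,n):
    if s[i,4]>25: print(s[i],c[i])
# rim edge profile: cover front strip versus bin front, wrist
im,o=shot("wrist","w8")
g=cv2.cvtColor(im,cv2.COLOR_BGR2GRAY)
E
```

```text
23.05 [0.5176 0.1931 0.2656] [ 0.8992 -0.2002 -0.1768]
[  118   148   442   272 35833] [337.9838 301.8531]
[266 161  13  14 137] [272.2993 166.9489]
[352 175  28  21 371] [365.2642 185.0701]
[283 226  25  20 282] [295.9965 232.5957]
[302 386  15  22  89] [309.3596 395.4157]
[514 400  46  20 411] [545.3139 412.7762]
[290 404   9   7  42] [293.9762 406.881 ]
[270 406  18  14 131] [277.9924 414.0458]
[252 410  16  10  73] [258.6301 415.9315]
[481 416  32   4  78] [496.2051 418.0641]
```

```bash
python3 -c "
from workcell import workorder
print(workorder.hand_in())"
```

```text
the job is handed in; nothing more can be done
None
```

The middle-size cap stands upright, centred on the cork pad, and the cover is pushed shut against its stop; I handed the job in at about 23 s, and no verdict came back.

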